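Label a spice jar with the two-stage jar labeller

ROBOT

A 6-joint arm with a two-finger parallel gripper is mounted at the origin on a cart in front of the work surface, level with it; the furniture and walls round the work are solid. World frame = base frame: x ahead of the robot, y to its left, z up, the work surface at z = 0. Lengths are in m, angles in rad, forces in N, time in s.
With the tool pointing down it reaches from about 0.3 to 0.875 m from the base axis. Payload 6.4 kg.
Tool frame: the origin (TCP) lies midway between the tips of the shut fingers; the grasp point (between the pads) lies 19 mm behind it (ctrl.pinch_z is the distance from the TCP to the grasp point, in m); z points along the fingers, y is the line along which they close (so a half turn about z gives the same grasp; the last joint's range is limited). The gripper opens to 85 mm and grips with 20 to 120 N. Pads are 22 mm wide; open, the fingers measure 114 mm over their backs; the gripper's body (76 mm by 85 mm) begins 54 mm behind the grasp point. The pads swing forward as they close: fully open they stand 13 mm farther back than shut.
Start: joints at [0.927, 0.181, 1.607, -0, 1.354, -0.206], TCP at [0.244, 0.521, 0.231] pointing down, gripper open.
Joint ranges: [-2.99, 2.99], [-0.89, 2.07], [0.3, 2.58], [-1.14, 4.28], [0, 2.63], [-3.12, 3.12]. Speed limits (rad/s): [2.57, 2.57, 3.01, 3.14, 3.14, 3.14].

INTERFACE

Orientations are given as a unit quaternion [w, x, y, z].
In Python, from bench import ctrl gives the robot as it stands.
- The arm moves only by the tool apply_moves, never from a script. Its argument "moves" is a list of rows, each an object with "jaw": the opening, from 0 (shut) to 1 (fully open); "offset": the shift along the tool's x, y, z in mm, a list of three; "rot": the turn, a rotation vector about the tool's x, y, z in degrees, a list of three. In form: [{"jaw": jaw, "offset": [dx, dy, dz], "rot": [ax, ay, az]}, ...]. A call has exactly 5 rows; each row shifts and turns the commanded pose from where the row before left it, along the tool's axes as they then stand; what a row does not reach is not made up. A row lasts 1/8 s, in which the tool goes at most 62.5 mm and 10.7 degrees, less where a joint would pass 70% of its speed; a pose out of reach is approached as far as the arm can. A call is refused whole if a number of a shift passes 62.5 or a number of a turn 10.7, either way. A call with a gripper value outside its range is refused whole. The fingers move at their own pace and stop on an object; the grip force is fixed at half the most. Time passes only in rows, so rows that do not move let the fingers close, or fill a call up. It gives the time, the measured TCP pose, the force, the opening and the grip force at its end, in the units of the state.
- ctrl.get_obs(): the state, without advancing time (a new reading comes with each control period).
- ctrl.camera(name): name is "scene" or "top" or "wrist"; returns (picture, depth): 420x560x3 uint8, red, green, blue; 420x560 float32, m along the optical axis (not along the pixel's ray), 0 where there is no reading.
- ctrl.camera_params(name): a dict with "K" (3x3 intrinsics, pixels), "cam_to_world" (4x4, takes a point from camera to world coordinates); the wrist camera has in their place "mount" (4x4, takes a point from camera to tool coordinates, whose origin is the TCP and whose axes are the flange's). Camera axes: x right, y down, z forward; pixel columns grow to the right and rows downward; lengths in m; the calibration is good to about 2 mm. A picture is of the moment at which its call begins: read the wrist's pose just before it. camera_params takes no time and is no camera call.
- ctrl.hand_in(): hands the job in; it is judged then, once.
Trained networks look in the newest picture that a camera, given by its name, has taken for a name from the list of things; names that differ only in an ending like _2 or _b are one class to them, and where a whole thing is asked for, a point or a joint stands for the part that bears it (a point fixed in the world has none). Each returns a list of dicts, best first, with "score" (0 to 1); they miss things now and then, are a little off and sometimes report something else, mostly with a low value. They report only what shows in the picture. A call takes as long as a camera call. They do not tell look-alikes from the thing itself.
- ctrl.outline_of(camera, target): "region" (420x560 bool, what is visible of it) and "position" ([column, row] in pixels, amid what is visible of it).
The state is a dict: "time_s": time; "q": joint angles; "dq": joint speeds; "joint_efforts": joint torques, N m; "eef_pos": TCP position; "eef_rot": TCP orientation; "wrist_force": force on the tool from outside, world axes, zero at the start; "torque": the same for the moment, N m; "opening": opening from 0.0 (shut) to 1.0 (fully open); "grasp_force": force on a finger pad.
Only numpy, scipy, OpenCV 4.12 (cv2) and the standard library are available. Lean on these libraries where they do the work, as an engineer would, in place of code of your own. Each camera call takes 0.05 s, during which the arm holds its last target. There are 200 camera calls.

TASK

Lay the spice jar with the yellow cap on its side in the labeller's roller cradle, letting it settle onto the rollers before you let go. Then press the labeller's red button down to its halfway stop and keep it there for about a second while the label is fed; only then push it on, all the way down, and let it come back up. Leave the jar in the cradle, and leave the red-capped jar and the other things alone.

Things in the scene. Friction and masses are not known exactly. Their poses are not given: they have to be found in the camera images.
- yellow_jar: spice jar with a yellow cap, about 110 g, round, 44 mm diameter and 100 mm long (cap 23 mm of it), lying on its side on the worktop at the start. Origin at the centre of its base; its z axis runs along the jar to the cap end. Can be gripped across its diameter.
- yellow_jar_mid (a point): middle of the yellow-capped jar, on its axis, 50 mm from the base; 22 mm above the worktop while it lies there.
- red_jar: spice jar with a red cap, 45 mm diameter, 106 mm long, lying on its side; not to be used. It may have changed places with the yellow-capped one. Origin at the centre of its base, z axis along the jar to the cap.
- red_jar_mid (a point): point on the axis of the red-capped jar, 50 mm from its base.
- labeller: labeller fixed to the worktop: white base plate 210 (x) x 230 (y) mm, top 20 mm above the worktop. Origin under its centre; x points to the label reel (away from the robot at zero yaw), y along the cradle, away from the button. A grey console, top 50 mm high, carries the button at the -y end.
- cradle (a point): where yellow_jar_mid lies once the jar has settled on the rollers: 65 mm above the worktop, on the cradle's line, x and y as the labeller's. The jar lies along y, its cap to either end. Aluminium cheeks 58 mm high at both ends, 128 mm apart, leave it 14 mm of play each way.
- roller_gap (a point): point on the base plate straight below the cradle point, 20 mm above the worktop. Two lines of black rollers (16 mm diameter, axes along y and 34 mm apart, tops 48 mm above the worktop) carry the jar near its ends only; between them, 28 mm either way along y from here, it is open down to the plate, so the fingers fit beside the jar's middle.
- reel (a point): centre of the paper label reel behind the cradle: 54 mm diameter, 60 mm wide, axis along the labeller's y; its top is 82 mm above the worktop. 105 mm from the cradle's line.
- button_top (a point): centre of the top face of the round red button (32 mm diameter), 74 mm above the worktop when up; moves down with it. Pressed straight down.
- first_stage (a joint): first part of the button's travel: the red cap sinks into the steel collar, 0 (up) to 0.008 m (halfway stop). Takes 2 N to start and 4 N at the stop.
- second_stage (a joint): second part of the travel: cap and steel collar (40 mm diameter) sink together, 0 (up) to 0.008 m (fully down, a hard stop; 16 mm below the rest height in all). It starts to move only above 8 N and takes 12 N fully down, so between 4 and 8 N the button rests at its halfway stop. Springs return both parts.
- mug: black and white mug, 82 mm diameter, 97 mm high, upright; a bystander. Origin at the underside.
- salt: salt shaker, 44 mm diameter, 90 mm high, upright; a bystander. Origin at the centre of the underside.
- tin: tin of beans, 75 mm diameter, 58 mm high, upright; a bystander. Origin at the centre of the underside.
Not all that is in view belongs to the job. Leave any blue look-alike of the yellow_jar alone.

How it is judged:
On the way, in this order (a step that is already met when the one before it is completed fails the run):
1. the yellow-capped jar lies settled in the cradle while the fingers still hold it (x of yellow_jar_mid in the frame of cradle between -0.005 and 0.005 m and y of yellow_jar_mid in the frame of cradle between -0.016 and 0.016 m and z of yellow_jar_mid in the frame of cradle between -0.005 and 0.0045 m and angle between the z axis of yellow_jar and the y axis of labeller, either way round below 0.12 rad and contact force between the fingers and yellow_jar above 0.3 N), for 0.1 s.
2. with the jar let go in the cradle, the button is held at its halfway stop (first stage beyond 6 mm, second stage under 3 mm) for half a second (x of yellow_jar_mid in the frame of cradle between -0.005 and 0.005 m and y of yellow_jar_mid in the frame of cradle between -0.016 and 0.016 m and z of yellow_jar_mid in the frame of cradle between -0.005 and 0.0045 m and angle between the z axis of yellow_jar and the y axis of labeller, either way round below 0.12 rad and contact force between the fingers and yellow_jar below 0.1 N and value of joint first_stage above 0.006 m and value of joint second_stage below 0.003 m), for 0.5 s.
3. the button is fully down (second stage beyond 6 mm), the jar still in the cradle (x of yellow_jar_mid in the frame of cradle between -0.005 and 0.005 m and y of yellow_jar_mid in the frame of cradle between -0.016 and 0.016 m and z of yellow_jar_mid in the frame of cradle between -0.005 and 0.0045 m and angle between the z axis of yellow_jar and the y axis of labeller, either way round below 0.12 rad and value of joint each of first_stage, second_stage above 0.006 m), for 0.1 s.
At the end, for the whole second after the job is handed in: The yellow-capped jar lies at rest in the cradle, released: its middle within 5 mm of the cradle point across the rollers and in height, within 16 mm lengthwise, its axis within 0.12 rad of the cradle's line; both stages of the button are back up within 1.5 mm (x of yellow_jar_mid in the frame of cradle between -0.005 and 0.005 m and y of yellow_jar_mid in the frame of cradle between -0.016 and 0.016 m and z of yellow_jar_mid in the frame of cradle between -0.005 and 0.0045 m and angle between the z axis of yellow_jar and the y axis of labeller, either way round below 0.12 rad and value of joint each of first_stage, second_stage below 0.0015 m and linear speed of yellow_jar below 0.02 m/s and contact force between the arm and yellow_jar below 0.1 N); the robot touches nothing.
It fails at once if the button is pushed past halfway with no jar in the cradle (value of joint second_stage above 0.005 m and distance between yellow_jar_mid and cradle above 0.03 m).
It fails at once if the red-capped jar is moved more than 40 mm (distance of red_jar_mid from where it was at the start of the episode above 0.04 m).
It fails at once if the mug, salt shaker or tin is moved more than 40 mm or tipped (distance of any of mug, salt, tin from where it was at the start of the episode above 0.04 m or angle between any of mug, salt, tin's own z axis and vertical above 0.5 rad).
It also fails if it takes over 58 s, if anything falls off the work surface, if the arm or the gripper's body presses on something with over 40 N, if the wrist force passes 120 N, or if a joint passes its speed limit or range.

## Working session

There is one attempt and no reset: what is moved stays moved. The work goes in short steps, Python scripts to look and compute and a tool call to move; the robot and the scene stay as the last step left them, time stands still between calls to the robot, and variables do not carry over. Pictures are saved under pics/ and viewed, at most 10 in all, crops included, and the job is handed in when it is done.

Besides the shell and the picture viewer there is one more tool, called after "Call:" as name([rows], argument=value, ...), one row to a line, values as JSON. apply_moves: Moves the arm, as the interface text tells. Its arguments: {"type":"object","properties":{"moves":{"type":"array"}},"required":["moves"]}

```bash
mkdir -p pics
cat > h.py <<'E'
import numpy as np, cv2
from bench import ctrl
from scipy.spatial.transform import Rotation as R
def cam2w(n,obs=None):
    p=ctrl.camera_params(n)
    if 'cam_to_world' in p: return p['K'],np.array(p['cam_to_world'])
    o=obs or ctrl.get_obs(); q=o['eef_rot']
    T=np.eye(4);T[:3,:3]=R.from_quat([q[1],q[2],q[3],q[0]]).as_matrix();T[:3,3]=o['eef_pos']
    return p['K'],T@np.array(p['mount'])
def cloud(d,K,T):
    v,u=np.mgrid[:d.shape[0],:d.shape[1]]
    P=np.stack([(u-K[0][2])/K[0][0]*d,(v-K[1][2])/K[1][1]*d,d],-1)
    return P@T[:3,:3].T+T[:3,3]
E
cat > look.py <<'E'
from h import *
ims=[]
for n in ['top','scene']:
    K,T=cam2w(n); im,d=ctrl.camera(n); W=cloud(d,K,T); np.savez(f'/tmp/{n}.npz',im=im,d=d,W=W)
    cv2.imwrite(f'pics/{n}0.png',cv2.cvtColor(im,cv2.COLOR_RGB2BGR))
    for t in ['yellow_jar','red_jar','labeller','reel','button_top','mug','salt','tin']:
        for r in ctrl.outline_of(n,t)[:3]:
            m=r['region']&(d>0); 
            if m.sum()<5: continue
            w=W[m]; print(n,t,round(r['score'],2),np.round(r['position']),m.sum(),np.round(np.median(w,0),3),np.round(np.percentile(w,2,0),3),np.round(np.percentile(w,98,0),3),np.median(im[m],0))
print(ctrl.get_obs())
E
python3 look.py
```

```text
top yellow_jar 0.73 [388. 256.] 641 [ 0.428 -0.321  0.041] [ 0.38  -0.346  0.016] [ 0.475 -0.304  0.046] [144. 121.  85.]
top yellow_jar 0.57 [345. 234.] 642 [ 0.494 -0.214  0.041] [ 0.447 -0.24  -0.002] [ 0.545 -0.191  0.047] [ 46.  74. 146.]
top red_jar 0.86 [156. 239.] 658 [0.463 0.305 0.04 ] [0.415 0.281 0.017] [0.513 0.336 0.047] [144.5 106.   74. ]
top labeller 0.57 [263. 203.] 5979 [0.568 0.022 0.021] [ 0.461 -0.095  0.015] [0.682 0.137 0.08 ] [217. 221. 198.]
top reel 0.67 [263. 205.] 6084 [0.568 0.022 0.021] [ 0.459 -0.096  0.014] [0.682 0.136 0.08 ] [216. 220. 195.]
top button_top 0.29 [259. 199.] 6168 [0.568 0.022 0.021] [ 0.458 -0.098  0.009] [0.683 0.138 0.08 ] [216. 219. 194.]
top mug 0.9 [418. 180.] 921 [ 0.641 -0.41   0.055] [ 0.584 -0.443  0.025] [ 0.677 -0.366  0.096] [43. 36. 25.]
top salt 0.53 [362. 192.] 259 [ 0.599 -0.256  0.071] [ 0.584 -0.286 -0.001] [ 0.638 -0.242  0.09 ] [102.  94.  80.]
top tin 0.78 [169. 197.] 734 [0.57  0.277 0.054] [0.537 0.246 0.007] [0.606 0.316 0.059] [208. 178. 114.]
scene yellow_jar 0.91 [327. 234.] 435 [ 0.471 -0.227  0.033] [ 0.44
[... 869 characters left out ...]
5.5 111. ]
{'time_s': 0.9, 'q': array([ 9.26724193e-01,  1.80801275e-01,  1.60700019e+00,  2.46979263e-05,
        1.35379941e+00, -2.06338564e-01]), 'dq': array([-0.00065833,  0.00084072, -0.00109898,  0.00115197, -0.00190102,
       -0.00101503]), 'joint_efforts': array([-6.22052085e-04, -4.44833207e+01, -3.51682913e+01, -4.09639269e-04,
        6.66611832e-04,  1.28286160e-05]), 'eef_pos': array([0.24374216, 0.52080003, 0.23128765]), 'eef_rot': array([-1.26804722e-05,  2.17126177e-01,  9.76143546e-01,  1.23154494e-06]), 'wrist_force': array([ 0.69041538,  0.5054233 , -0.0605452 ]), 'torque': array([-0.0257957 ,  0.0422841 , -0.03581372]), 'grasp_force': 0.0, 'opening': 0.9999388480059632}
```

View pics/top0.png

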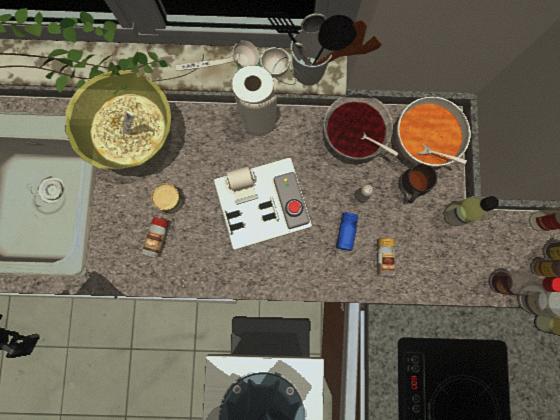

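View pics/scene0.png

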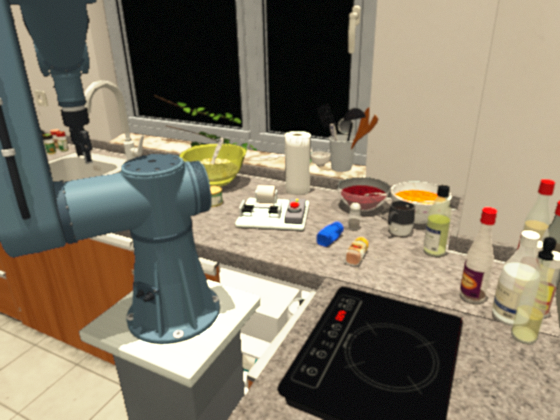

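Top view: the yellow jar is at (388,256), the blue look-alike at (347,231), and the red jar at (156,237). The labeller is around (263,203), turned slightly, with its button at (294,207). The scene view agrees. Next I'll fit the poses.

```bash
cat > fit.py <<'E'
from h import *
Z=np.load('/tmp/top.npz'); W,im=Z['W'],Z['im']
box=lambda x0,x1,y0,y1,z0,z1:(W[...,0]>x0)&(W[...,0]<x1)&(W[...,1]>y0)&(W[...,1]<y1)&(W[...,2]>z0)&(W[...,2]<z1)
def rect(m):
    r=cv2.minAreaRect((W[m][:,:2]*1000).astype(np.float32)); return m.sum(),np.round(r[0],1),np.round(r[1],1),round(r[2],1)
print('table z',np.median(W[box(.35,.42,-.2,.2,-.02,.02)][:,2]))
print('yj',rect(box(.34,.52,-.38,-.27,.012,.06)), 'top z',np.percentile(W[box(.34,.52,-.38,-.27,.012,.06)][:,2],95))
m=box(.34,.52,-.38,-.27,.03,.06); print('yj hi',rect(m))
for k in W[m][::25]: pass
P=W[m]; C=im[m].astype(int); cap=(C[:,2]<60)&(C[:,0]>110); print('cap',cap.sum(),np.median(P[cap],0))
print('plate',rect(box(.43,.71,-.13,.17,.012,.1)))
m=box(.43,.71,-.13,.17,.06,.09); red=m&(im[...,0]>150)&(im[...,1]<90); print('button',red.sum(),W[red].mean(0))
m=box(.6,.71,-.05,.17,.04,.1); print('reel',rect(m), W[m][:,2].max())
m=box(.5,.62,-.05,.17,.035,.06)&(im.max(-1)<70); print('rollers',rect(m),np.median(W[m],0))
m=box(.43,.66,-.07,.17,.05,.07); print('cheeks',m.sum(),W[m].mean(0))
b=cv2.resize(im[150:260,200:420],None,fx=3.6,fy=3.6,interpolation=cv2.INTER_CUBIC); cv2.imwrite('pics/crop.png',b[...,::-1])
E
python3 fit.py
```

```text
table z -0.000924835411552305
yj (np.int64(651), array([ 430.1, -325.4]), array([100.5,  45.5]), 0.7) top z 0.045399438001391124
yj hi (np.int64(587), array([ 429.7, -325.5]), array([ 44.4, 100. ]), 89.2)
cap 94 [ 0.45939502 -0.3195793   0.04118553]
plate (np.int64(6021), array([572.5,  20.5]), array([209.8, 229.6]), 18.3)
button 98 [ 0.5539826  -0.06677741  0.07306863]
reel (np.int64(718), array([631.5,  34.9]), array([169.8,  62.5]), 89.9) 0.0859610821893666
rollers (np.int64(218), array([536.8,  29.8]), array([ 47.2, 167.2]), 18.5) [0.53224414 0.01683691 0.0461104 ]
cheeks 525 [0.5839407  0.00707014 0.05646841]
```

View pics/crop.png

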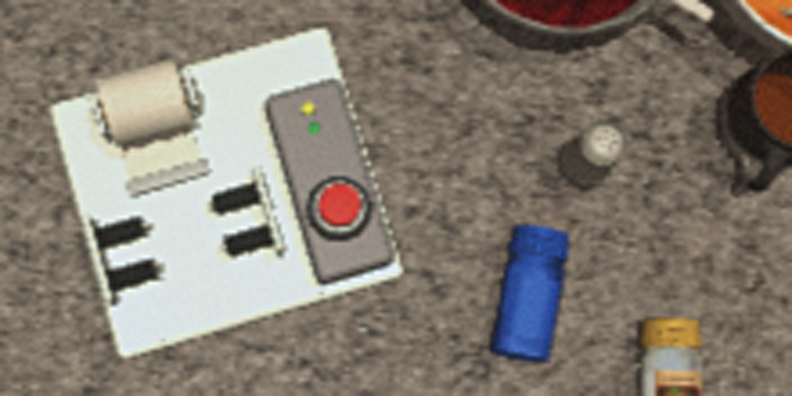

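Call:
apply_moves([
  {"jaw":1,"offset":[-35,-46,0],"rot":[0,0,0]},
  {"jaw":1,"offset":[-35,-46,0],"rot":[0,0,0]},
  {"jaw":1,"offset":[-35,-46,0],"rot":[0,0,0]},
  {"jaw":1,"offset":[-35,-46,0],"rot":[0,0,0]},
  {"jaw":1,"offset":[-35,-46,0],"rot":[0,0,0]},
])

```text
time_s: 1.52
eef_pos: [0.3049, 0.2367, 0.2316]
eef_rot: [0.001, 0.217, 0.976, 0.0]
wrist_force: [1.3, 0.1, -0.2]
opening: 0.999
grasp_force: 0.0
```

```bash
cat > lab.py <<'E'
from h import *
Z=np.load('/tmp/top.npz'); W,im=Z['W'],Z['im']
a=np.radians(18.4); c=np.array([.5368,.0298])
L=(W[...,:2]-c)@np.array([[np.cos(a),-np.sin(a)],[np.sin(a),np.cos(a)]])*1000
near=(abs(L[...,0])<150)&(abs(L[...,1])<160)
dark=near&(im.max(-1)<80)&(W[...,2]>.02)&(W[...,2]<.06)&(abs(L[...,0])<40)
n,_,st,ce=cv2.connectedComponentsWithStats(dark.astype(np.uint8))
_,lb=cv2.connectedComponents(dark.astype(np.uint8))
for i in range(1,n):
    if (lb==i).sum()>8: q=L[lb==i]; print((lb==i).sum(),q.min(0).round(),q.max(0).round(),q.mean(0).round(1),W[lb==i][:,2].mean().round(3))
print('height map rows x -60..130, cols y -130..110 step 10')
for x in range(130,-70,-10):
    print(x,[int(np.median(W[...,2][m])*1000) if (m:=near&(abs(L[...,0]-x)<5)&(abs(L[...,1]-y)<5)).any() else -1 for y in range(-130,120,10)])
m=near&(im[...,0]>150)&(im[...,1]<90)&(W[...,2]>.06); print('btn',L[m].mean(0))
print(ctrl.pinch_z)
E
python3 lab.py
```

```text
27 [ -12. -120.] [ 10. -75.] [  1.  -94.5] 0.05
62 [ 11. -42.] [24. -7.] [ 16.8 -24.9] 0.045
40 [ -38. -120.] [-16. -74.] [-29.3 -95. ] 0.05
68 [10. 49.] [27. 84.] [16.6 67.5] 0.046
62 [-24. -42.] [-10.  -9.] [-17.4 -26. ] 0.046
67 [-24.  50.] [-10.  84.] [-17.   67.9] 0.046
height map rows x -60..130, cols y -130..110 step 10
130 [19, 18, 19, 19, 18, 19, 18, 18, 19, 17, 18, 18, 22, 69, 70, 69, 68, 67, 43, 19, 18, 18, 18, 0, 0]
120 [19, 18, 20, 20, 19, 19, 20, 20, 17, 21, 20, 21, 75, 77, 78, 76, 77, 76, 77, 19, 20, 18, 19, -1, 0]
110 [18, 20, 19, 20, 20, 19, 18, 19, 18, 19, 21, 21, 72, 80, 79, 81, 80, 81, 69, 39, 19, 19, 18, 0, 0]
100 [18, 19, 19, 19, 19, 19, 19, 19, 19, 19, 18, 38, 65, 79, 79, 80, 79, 81, 64, 22, 19, 19, 17, 0, 0]
90 [19, 19, 18, 20, 20, 22, 19, 19, 19, 19, 20, 19, 65, 74, 74, 75, 73, 75, 63, 20, 19, 18, 19, 0, 0]
80 [30, 48, 48, 49, 49, 48, 49, 18, 19, 20, 20, 19, 22, 56, 50, 46, 50, 49, 23, 19, 18, 18, 17, 0, 0]
70 [31, 49, 48, 49, 49, 48, 46, 20, 19, 18, 18, 18, 19, 22, 21, 22, 23, 22, 20, 19, 19, 18, 18, 0, 0]
60 [46, 49, 49, 50, 47, 48, 45, 20, 19, 19, 18, 18, 
[... 628 characters left out ...]
8, 18, 18, 19, 19, 20, 20, 55, 0, -2]
-10 [28, 50, 71, 73, 72, 59, 45, 19, 32, 46, 46, 42, 44, 18, 19, 17, 20, 19, 44, 44, 45, 45, 55, -1, 0]
-20 [33, 50, 72, 73, 72, 60, 44, 18, 54, 44, 43, 43, 43, 18, 18, 18, 18, 18, 42, 44, 43, 45, 56, -2, 0]
-30 [45, 48, 52, 63, 61, 50, 47, 17, 19, 20, 18, 19, 17, 18, 19, 19, 19, 19, 17, 19, 18, 19, 22, 0, 0]
-40 [46, 49, 49, 49, 50, 49, 47, 19, 19, 19, 19, 18, 19, 19, 19, 18, 19, 19, 18, 18, 18, 18, 19, 0, 0]
-50 [46, 49, 47, 48, 49, 49, 45, 19, 19, 18, 19, 18, 18, 18, 18, 19, 21, 18, 20, 19, 17, 19, 17, -2, -1]
-60 [18, 46, 47, 47, 47, 45, 40, 19, 19, 19, 19, 19, 19, 18, 19, 18, 20, 19, 18, 18, 18, 19, 18, -1, -2]
btn [-14.18040778 -97.06366018]
0.0187
```

Call:
apply_moves([
  {"jaw":1,"offset":[-35,-46,0],"rot":[0,0,0]},
  {"jaw":1,"offset":[-35,-46,0],"rot":[0,0,0]},
  {"jaw":1,"offset":[-35,-46,0],"rot":[0,0,0]},
  {"jaw":1,"offset":[-35,-46,0],"rot":[0,0,0]},
  {"jaw":1,"offset":[-35,-46,0],"rot":[0,0,0]},
])

```text
time_s: 2.15
eef_pos: [0.366, -0.0463, 0.2318]
eef_rot: [0.001, 0.217, 0.976, -0.0]
wrist_force: [1.3, 0.5, 0.2]
opening: 0.999
grasp_force: 0.0
```

Call:
apply_moves([
  {"jaw":1,"offset":[-35,-46,0],"rot":[0,0,0]},
  {"jaw":1,"offset":[-35,-46,0],"rot":[0,0,0]},
  {"jaw":1,"offset":[-35,-46,0],"rot":[0,0,0]},
  {"jaw":1,"offset":[-35,-46,0],"rot":[0,0,0]},
  {"jaw":1,"offset":[-35,-46,0],"rot":[0,0,0]},
])

```text
time_s: 2.78
eef_pos: [0.4269, -0.3288, 0.2314]
eef_rot: [0.0, 0.217, 0.976, -0.0]
wrist_force: [0.7, 0.1, 1.2]
opening: 1.004
grasp_force: 0.0
```

Call:
apply_moves([
  {"jaw":1,"offset":[0,0,20],"rot":[0,0,-8.4]},
  {"jaw":1,"offset":[0,0,20],"rot":[0,0,-8.4]},
  {"jaw":1,"offset":[0,0,20],"rot":[0,0,-8.4]},
  {"jaw":1,"offset":[0,0,0],"rot":[0,0,0]},
  {"jaw":1,"offset":[0,0,0],"rot":[0,0,0]},
])

```text
time_s: 3.4
eef_pos: [0.4271, -0.3271, 0.1722]
eef_rot: [0.0, 0.0, 1.0, -0.0]
wrist_force: [0.0, -0.5, 0.1]
opening: 0.997
grasp_force: 0.0
```

```bash
cat > wl.py <<'E'
import sys
from h import *
o=ctrl.get_obs(); K,T=cam2w('wrist',o); im,d=ctrl.camera('wrist'); W=cloud(d,K,T); np.savez('/tmp/wrist.npz',im=im,d=d,W=W)
cv2.imwrite(f'pics/{sys.argv[1]}.png',im[...,::-1]); print(o['eef_pos'],o['eef_rot'],o['wrist_force'])
for t in sys.argv[2:]:
    for r in ctrl.outline_of('wrist',t)[:3]:
        m=r['region']&(d>0); w=W[m]; print(t,round(r['score'],2),np.round(r['position']),m.sum(),np.median(im[m],0),np.percentile(w,98,0).round(3))
        m&=(W[...,2]>.015)
        if m.sum()>20:
            q=cv2.minAreaRect((W[m][:,:2]*1000).astype(np.float32)); print('  rect',np.round(q[0],1),np.round(q[1],1),round(q[2],1))
E
python3 wl.py w1 yellow_jar
```

```text
[ 0.42708038 -0.32706747  0.17217471] [ 3.62340822e-04  3.33449838e-04  9.99999782e-01 -4.38925155e-04] [ 0.04615391 -0.54390116  0.05931106]
yellow_jar 0.82 [284. 195.] 5110 [165. 132. 101.] [ 0.475 -0.305  0.047]
  rect [ 427.9 -325.6] [ 45.3 100.1] 89.1
yellow_jar 0.7 [389. 248.] 3679 [ 63. 111. 202.] [ 0.538 -0.195  0.047]
  rect [ 495.1 -219.7] [ 42.5 100.7] 79.6
```

View pics/w1.png

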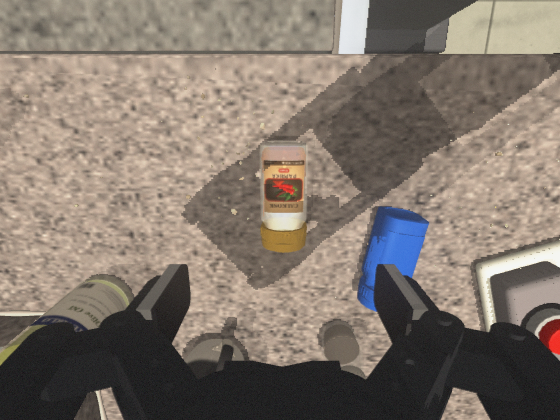

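Wrist view: the yellow jar is at (284,195) with its cap toward +x, and the blue jar at (389,248) is clear of the fingers. The jar's middle is at (0.428, -0.3256), which agrees with the top view. I'll descend and grip.

Call:
apply_moves([
  {"jaw":1,"offset":[-1,1.5,40],"rot":[0,0,0]},
  {"jaw":1,"offset":[0,0,40],"rot":[0,0,0.9]},
  {"jaw":1,"offset":[0,0,40],"rot":[0,0,0]},
  {"jaw":1,"offset":[0,0,35],"rot":[0,0,0]},
  {"jaw":1,"offset":[0,0,12],"rot":[0,0,0]},
])

```text
time_s: 4.12
eef_pos: [0.4271, -0.3244, 0.003]
eef_rot: [-0.001, 0.007, 1.0, 0.001]
wrist_force: [0.1, -0.5, -0.2]
opening: 0.999
grasp_force: 0.0
```

Call:
apply_moves([
  {"jaw":0.3,"offset":[0,0,0],"rot":[0,0,0]},
  {"jaw":0.3,"offset":[0,0,0],"rot":[0,0,0]},
  {"jaw":0.3,"offset":[0,0,0],"rot":[0,0,0]},
  {"jaw":0.3,"offset":[0,0,0],"rot":[0,0,0]},
  {"jaw":0.3,"offset":[0,0,0],"rot":[0,0,0]},
])

```text
time_s: 4.75
eef_pos: [0.4289, -0.3266, 0.0063]
eef_rot: [0.001, 0.007, 1.0, -0.001]
wrist_force: [-1.4, 0.4, 7.5]
opening: 0.5
grasp_force: 61.5
```

Call:
apply_moves([
  {"jaw":0.3,"offset":[0,0,-20],"rot":[0,0,0]},
  {"jaw":0.3,"offset":[0,0,-45],"rot":[0,0,0]},
  {"jaw":0.3,"offset":[0,0,-60],"rot":[0,0,0]},
  {"jaw":0.3,"offset":[0,0,-60],"rot":[0,0,0]},
  {"jaw":0.3,"offset":[0,0,-20],"rot":[0,0,0]},
])

```text
time_s: 5.38
eef_pos: [0.4292, -0.3268, 0.2147]
eef_rot: [0.003, 0.007, 1.0, -0.003]
wrist_force: [-0.7, -0.0, -2.8]
opening: 0.496
grasp_force: 61.3
```

```bash
python3 wl.py w2 yellow_jar; python3 -c "
from h import *
Z=np.load('/tmp/wrist.npz');W=Z['W'];o=ctrl.get_obs()['eef_pos'];e=W-o
m=(abs(e[...,0])<.06)&(abs(e[...,1])<.018)&(e[...,2]>-.02)&(e[...,2]<.06)
print(m.sum(),np.percentile(e[m],[1,50,99],0).round(4)); r=ctrl.outline_of('wrist','yellow_jar')
" ; cp pics/w2.png /tmp/
```

```text
[ 0.42918313 -0.32679544  0.21465845] [ 0.00265751  0.006774    0.99996864 -0.00312493] [-0.72276861 -0.01666772 -2.82998926]
yellow_jar 0.88 [280. 263.] 20541 [150. 128. 102.] [ 0.457 -0.306  0.255]
  rect [ 485.5 -312.9] [109.4 213.4] 81.5
yellow_jar 0.87 [379. 237.] 3773 [ 70. 121. 219.] [ 0.54  -0.196  0.047]
  rect [ 495.3 -218.5] [ 44.4 100.5] 79.6
18184 [[-0.0505 -0.0174  0.0032]
 [-0.0222 -0.      0.0403]
 [ 0.0281  0.0174  0.0423]]
```

View pics/w2.png

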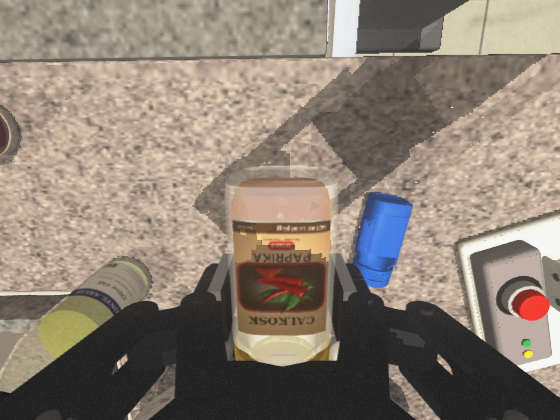

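Call:
apply_moves([
  {"jaw":0.3,"offset":[-13.7,54,0],"rot":[0,0,0]},
  {"jaw":0.3,"offset":[-13.7,54,0],"rot":[0,0,0]},
  {"jaw":0.3,"offset":[-13.7,54,0],"rot":[0,0,0]},
  {"jaw":0.3,"offset":[-13.7,54,0],"rot":[0,0,0]},
  {"jaw":0.3,"offset":[-13.7,54,0],"rot":[0,0,0]},
])

```text
time_s: 6.15
eef_pos: [0.4989, -0.054, 0.2071]
eef_rot: [-0.002, 0.007, 1.0, 0.001]
wrist_force: [0.6, -0.7, -1.3]
opening: 0.499
grasp_force: 61.4
```

Call:
apply_moves([
  {"jaw":0.3,"offset":[-13.5,54,0],"rot":[0,0,0]},
  {"jaw":0.3,"offset":[-13.5,54,0],"rot":[0,0,0]},
  {"jaw":0.3,"offset":[0,0,0],"rot":[0,0,10]},
  {"jaw":0.3,"offset":[0,0,0],"rot":[0,0,10]},
  {"jaw":0.3,"offset":[0,0,0],"rot":[0,0,10]},
])

```text
time_s: 6.78
eef_pos: [0.5269, 0.052, 0.2067]
eef_rot: [-0.002, 0.268, 0.963, -0.0]
wrist_force: [-0.9, -0.3, -1.8]
opening: 0.5
grasp_force: 61.6
```

Call:
apply_moves([
  {"jaw":0.3,"offset":[0,0,0],"rot":[0,0,10.2]},
  {"jaw":0.3,"offset":[0,0,0],"rot":[0,0,10.2]},
  {"jaw":0.3,"offset":[0,0,0],"rot":[0,0,10.2]},
  {"jaw":0.3,"offset":[0,0,0],"rot":[0,0,10.2]},
  {"jaw":0.3,"offset":[0,0,0],"rot":[0,0,0]},
])

```text
time_s: 7.4
eef_pos: [0.5271, 0.0516, 0.2071]
eef_rot: [-0.002, 0.584, 0.812, -0.001]
wrist_force: [0.1, -0.5, -1.1]
opening: 0.494
grasp_force: 61.7
```

```bash
python3 wl.py w3
cat > lab2.py <<'E'
from h import *
Z=np.load('/tmp/wrist.npz'); W,im=Z['W'],Z['im']
a=np.radians(18.4); c=np.array([.5299,.0496]); Rm=np.array([[np.cos(a),-np.sin(a)],[np.sin(a),np.cos(a)]])
L=(W[...,:2]-c)@Rm*1000
m=(W[...,2]>.012)&(W[...,2]<.03)&(abs(L[...,0])<140)&(abs(L[...,1])<160); print('plate',cv2.minAreaRect((W[m][:,:2]*1000).astype(np.float32)))
k=(im.max(-1)<80)&(W[...,2]>.03)&(W[...,2]<.06)&(abs(L[...,0])<45)&(abs(L[...,1])<75)
n,lb,st,_=cv2.connectedComponentsWithStats(k.astype(np.uint8))
for i in range(1,n):
    if st[i,4]>60: q=L[lb==i]; print('roller',st[i,4],q.min(0).round(),q.max(0).round(),q.mean(0).round(1))
m=(im[...,0]>150)&(im[...,1]<90)&(W[...,2]>.06)&(W[...,2]<.09)&(abs(L[...,1])<150); print('btn',m.sum(),W[m].mean(0) if m.any() else '')
q=ctrl.get_obs(); y=R.from_quat(np.roll(q['eef_rot'],-1)).as_matrix(); print('yaw y',np.degrees(np.arctan2(y[1,1],y[0,1])),'tcp in L',(q['eef_pos'][:2]-c)@Rm*1000)
E
python3 lab2.py
```

```text
[0.52714266 0.05159479 0.20714923] [-0.00162224  0.58423308  0.81158383 -0.00087363] [ 0.06425279 -0.51282175 -1.1183218 ]
plate ((560.397705078125, 35.50841522216797), (246.2869873046875, 218.48269653320312), 11.074222564697266)
roller 521 [-24.  29.] [-10.  63.] [-16.4  46.2]
roller 340 [10. 29.] [24. 62.] [16.2 43.8]
btn 0 
yaw y 18.61959602599938 tcp in L [-1.82099328  2.64411063]
```

View pics/w3.png

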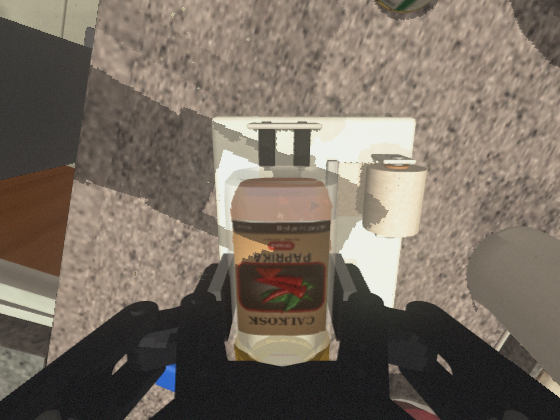

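The rollers, at about (267,147) and (302,147), lie where the top view put them, and the jar is parallel to them. I'll correct by about 2 mm and descend.

Call:
apply_moves([
  {"jaw":0.3,"offset":[-2.6,1.8,35],"rot":[0,0,0]},
  {"jaw":0.3,"offset":[0,0,35],"rot":[0,0,0]},
  {"jaw":0.3,"offset":[0,0,35],"rot":[0,0,0]},
  {"jaw":0.3,"offset":[0,0,30],"rot":[0,0,0]},
  {"jaw":0.3,"offset":[0,0,15],"rot":[0,0,0]},
])

```text
time_s: 8.07
eef_pos: [0.5292, 0.0498, 0.0569]
eef_rot: [-0.002, 0.584, 0.812, -0.001]
wrist_force: [-0.2, 0.5, -0.9]
opening: 0.493
grasp_force: 61.7
```

Call:
apply_moves([
  {"jaw":0.3,"offset":[0,0,3],"rot":[0,0,0]},
  {"jaw":0.3,"offset":[0,0,2],"rot":[0,0,0]},
  {"jaw":0.3,"offset":[0,0,1],"rot":[0,0,0]},
  {"jaw":0.3,"offset":[0,0,0],"rot":[0,0,0]},
  {"jaw":0.3,"offset":[0,0,0],"rot":[0,0,0]},
])

```text
time_s: 8.7
eef_pos: [0.5312, 0.0495, 0.0538]
eef_rot: [0.0, 0.585, 0.811, 0.0]
wrist_force: [0.1, -0.6, -1.1]
opening: 0.492
grasp_force: 61.7
```

```bash
python3 -c "
from h import *
o=ctrl.get_obs(); print(o['wrist_force'],o['torque']); K,T=cam2w('wrist',o); im,d=ctrl.camera('wrist'); np.savez('/tmp/wrist.npz',im=im,W=cloud(d,K,T))"; python3 lab2.py; python3 -c "
import numpy as np
W=np.load('/tmp/wrist.npz')['W'][240:300,250:310];print(np.percentile(W[...,2],[50,90,98]))"
```

```text
[ 0.06306859 -0.55038473 -1.07183643] [-0.01816958  0.01321578 -0.03894857]
plate ((552.1949462890625, 34.983421325683594), (221.88645935058594, 225.12533569335938), 13.192076683044434)
roller 1018 [-25.  44.] [-9. 63.] [-16.6  55.6]
roller 918 [ 9. 48.] [25. 63.] [16.5 56. ]
btn 0 
yaw y 18.419951971021444 tcp in L [ 1.18178705 -0.44818847]
[0.09356375 0.09431887 0.09477188]
```

Call:
apply_moves([
  {"jaw":0.3,"offset":[0,-1,3],"rot":[0,0,0]},
  {"jaw":0.3,"offset":[0,0,2],"rot":[0,0,0]},
  {"jaw":0.3,"offset":[0,0,1],"rot":[0,0,0]},
  {"jaw":0.3,"offset":[0,0,0],"rot":[0,0,0]},
  {"jaw":0.3,"offset":[0,0,0],"rot":[0,0,0]},
])

```text
time_s: 9.38
eef_pos: [0.5316, 0.0487, 0.0512]
eef_rot: [0.001, 0.585, 0.811, 0.0]
wrist_force: [-11.4, -2.6, 29.7]
opening: 0.496
grasp_force: 66.0
```

Call:
apply_moves([
  {"jaw":0.3,"offset":[0,-1.5,-2],"rot":[0,0,0]},
  {"jaw":0.3,"offset":[0,-1,-1],"rot":[0,0,0]},
  {"jaw":0.3,"offset":[0,0,0],"rot":[0,0,0]},
  {"jaw":0.3,"offset":[0,0,0],"rot":[0,0,0]},
  {"jaw":0.3,"offset":[0,0,0],"rot":[0,0,0]},
])

```text
time_s: 10.0
eef_pos: [0.5295, 0.0483, 0.0514]
eef_rot: [0.002, 0.585, 0.811, 0.001]
wrist_force: [3.8, 0.7, 6.6]
opening: 0.496
grasp_force: 62.9
```

Call:
apply_moves([
  {"jaw":0.3,"offset":[0,0.5,1.5],"rot":[0,0,0]},
  {"jaw":0.3,"offset":[0,0,0.5],"rot":[0,0,0]},
  {"jaw":0.3,"offset":[0,0,0],"rot":[0,0,0]},
  {"jaw":0.3,"offset":[0,0,0],"rot":[0,0,0]},
  {"jaw":0.3,"offset":[0,0,0],"rot":[0,0,0]},
])

```text
time_s: 10.62
eef_pos: [0.5299, 0.0482, 0.0506]
eef_rot: [0.001, 0.585, 0.811, 0.001]
wrist_force: [-1.5, -0.5, 19.2]
opening: 0.498
grasp_force: 64.6
```

```bash
python3 wl.py w4; python3 lab2.py; python3 -c "
import numpy as np
W=np.load('/tmp/wrist.npz')['W'][240:300,250:310];print(np.percentile(W[...,2],[50,90,98]))"
```

```text
[0.52988536 0.04816485 0.05062276] [1.44104816e-03 5.84793669e-01 8.11180574e-01 6.04670277e-04] [-1.49446592 -0.47100442 19.20018071]
plate ((550.2745361328125, 35.569488525390625), (224.9972381591797, 215.33494567871094), 11.07361125946045)
roller 1009 [-25.  46.] [-9. 63.] [-16.6  55.7]
roller 992 [ 9. 45.] [24. 63.] [16.5 55.8]
btn 0 
yaw y 18.41871046037448 tcp in L [-0.47798502 -1.38400074]
[0.09134218 0.09214197 0.09267662]
```

View pics/w4.png

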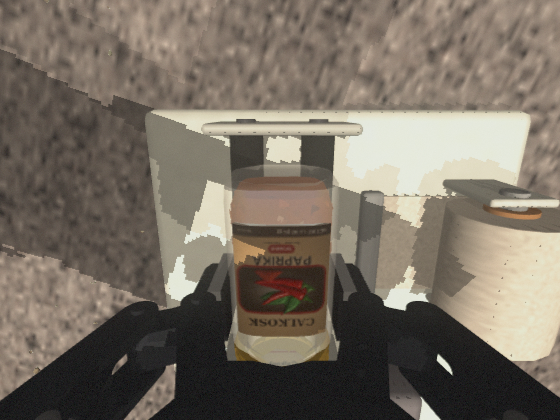

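The jar lies centred between the rollers (seen at x 232–333) and sideways forces are near zero under a 19 N seating force, so it has settled. I'll release it and lift.

Call:
apply_moves([
  {"jaw":0.3,"offset":[0,0,-1],"rot":[0,0,0]},
  {"jaw":0.62,"offset":[0,0,0],"rot":[0,0,0]},
  {"jaw":0.75,"offset":[0,0,0],"rot":[0,0,0]},
  {"jaw":0.8,"offset":[0,0,0],"rot":[0,0,0]},
  {"jaw":0.8,"offset":[0,0,0],"rot":[0,0,0]},
])

```text
time_s: 11.3
eef_pos: [0.5276, 0.0486, 0.0489]
eef_rot: [-0.0, 0.585, 0.811, -0.0]
wrist_force: [0.7, 0.1, -0.6]
opening: 0.802
grasp_force: 0.0
```

Call:
apply_moves([
  {"jaw":0.8,"offset":[0,0,-15],"rot":[0,0,0]},
  {"jaw":0.8,"offset":[0,0,-30],"rot":[0,0,0]},
  {"jaw":0.8,"offset":[0,0,-40],"rot":[0,0,0]},
  {"jaw":0.5,"offset":[0,0,-40],"rot":[0,0,0]},
  {"jaw":0,"offset":[0,0,0],"rot":[0,0,0]},
])

```text
time_s: 11.92
eef_pos: [0.5309, 0.0483, 0.1792]
eef_rot: [0.004, 0.585, 0.811, 0.002]
wrist_force: [0.9, 0.2, 0.3]
opening: 0.384
grasp_force: 0.0
```

```bash
cat > chk.py <<'E'
from h import *
import sys
K,T=cam2w('top'); im,d=ctrl.camera('top'); W=cloud(d,K,T)
cv2.imwrite(f'pics/{sys.argv[1]}.png',cv2.resize(im[150:260,200:420],None,fx=3.6,fy=3.6,interpolation=cv2.INTER_CUBIC)[...,::-1])
o=ctrl.get_obs(); K2,T2=cam2w('wrist',o); im2,d2=ctrl.camera('wrist'); W2=cloud(d2,K2,T2)
cv2.imwrite(f'pics/{sys.argv[1]}w.png',im2[...,::-1])
a=np.radians(18.4); c=np.array([.5299,.0496]); Rm=np.array([[np.cos(a),-np.sin(a)],[np.sin(a),np.cos(a)]])
for n,w,i in (('top',W,im),('wrist',W2,im2)):
    L=(w[...,:2]-c)@Rm*1000
    m=(w[...,2]>.07)&(w[...,2]<.1)&(abs(L[...,0])<30)&(abs(L[...,1])<58)
    if m.sum()>20: r=cv2.minAreaRect(L[m].astype(np.float32)); print(n,m.sum(),np.round(r[0],1),np.round(r[1],1),round(r[2],1),np.percentile(w[m][:,2],95))
    b=(i[...,0]>140)&(i[...,1]<90)&(i[...,2]<90)&(w[...,2]>.055)&(w[...,2]<.09)&(abs(L[...,0]+14)<30)&(abs(L[...,1]+118)<30)
    if b.sum()>10: print(n,'btn',b.sum(),w[b].mean(0),w[b].min(0),w[b].max(0))
print(o['eef_pos'],o['wrist_force'],o['opening'])
E
python3 chk.py c1
```

```text
top 209 [-2.3 -1.8] [99.8 40.2] 87.6 0.09141322372501808
top btn 97 [ 0.55391261 -0.06670138  0.07275468] [ 0.54111832 -0.0805861   0.06776815] [ 0.56870337 -0.05370021  0.07795889]
wrist 6497 [-0.6 -1. ] [100.6  44.8] 89.9 0.09222172632415361
wrist btn 690 [ 0.55293346 -0.06657043  0.07556183] [ 0.53916701 -0.08189913  0.07318004] [ 0.56782205 -0.05138262  0.07749972]
[0.52938064 0.0484953  0.17682891] [-0.83195876 -0.62570882 -0.93668328] 0.2953128139890198
```

```bash
cat > prof.py <<'E'
from h import *
a=np.radians(18.4); c=np.array([.5299,.0496]); Rm=np.array([[np.cos(a),-np.sin(a)],[np.sin(a),np.cos(a)]])
o=ctrl.get_obs()
for n in ('top','wrist'):
    K,T=cam2w(n,o); w=0
    im,d=ctrl.camera(n); W=cloud(d,K,T); L=(W[...,:2]-c)@Rm*1000
    print(n,[(y,round(float(np.median(W[...,2][m]))*1000,1)) for y in range(-60,66,10) if (m:=(abs(L[...,0]+1)<6)&(abs(L[...,1]-y)<5)&(W[...,2]>.03)).sum()>2])
    print('  x-prof',[(x,round(float(np.median(W[...,2][m]))*1000,1)) for x in range(-27,28,6) if (m:=(abs(L[...,0]-x)<3)&(abs(L[...,1]-30)<10)&(W[...,2]>.03)).sum()>2])
    m=(L[...,1]>90)&(L[...,1]<110)&(abs(L[...,0])<60); 
    for nm,zz,b in (('plate',20,(abs(L[...,0]+45)<10)&(abs(L[...,1])<40)),('console',50,(abs(L[...,0]-30)<10)&(abs(L[...,1]+118)<12)),('cheek',58,(abs(L[...,0])<20)&(abs(L[...,1]-64)<2)),('rolltop',48,(abs(abs(L[...,0])-17)<3)&(abs(L[...,1]-58)<4)),('yjtable',0,(abs(W[...,0]-.43)<.03)&(abs(W[...,1]+.1)<.03))):
        if b.sum()>2: print('  ',nm,zz,(np.median(W[...,2][b])*1000).round(1))
E
python3 prof.py
python3 - <<'E'
import sys; sys.path.insert(0,'.')
from h import *
W=np.load('/tmp/top.npz')['W']
for n,x,y in (('yellow',.43,-.3255),('blue',.495,-.219)): print(n,np.median(W[(abs(W[...,0]-x)<.03)&(abs(W[...,1]-y)<.006)][:,2]))
E
```

```text
top [(-60, 531.7), (-50, 530.3), (-40, 531.1), (-30, 533.1), (-20, 534.1), (-10, 535.3), (0, 535.5), (10, 534.7), (20, 533.9), (30, 532.6), (40, 530.2), (50, 546.9), (60, 550.1)]
  x-prof [(-27, 509.5), (-21, 518.0), (-15, 524.7), (-9, 529.0), (-3, 531.5), (3, 533.5), (9, 535.2), (15, 535.3), (21, 535.0), (27, 534.4)]
   plate 20 507.8
   console 50 49.0
   cheek 58 550.0
   rolltop 48 532.4
   yjtable 0 -1.1
wrist [(-50, 88.6), (-40, 89.0), (-30, 88.9), (-20, 90.2), (-10, 92.6), (0, 185.1), (10, 259.2), (20, 92.9), (30, 93.2), (40, 92.5), (50, 79.2), (60, 60.0)]
  x-prof [(-21, 84.4), (-15, 91.1), (-9, 92.8), (-3, 92.9), (3, 92.9), (9, 92.8), (15, 91.4), (21, 85.2)]
   plate 20 249.2
   cheek 58 60.0
   rolltop 48 50.2
   yjtable 0 2.7
yellow 0.04249778736173038
blue 0.04375567186021323
```

View pics/c1w.png

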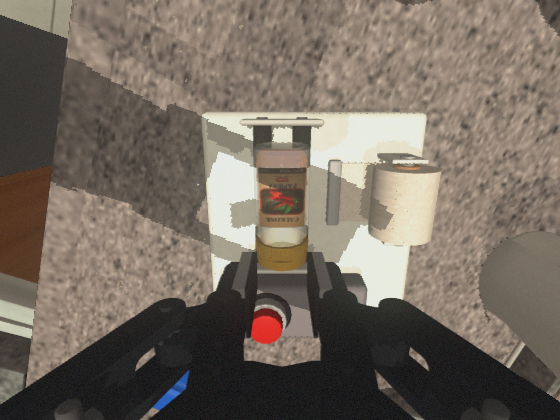

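The jar lies between the cheeks with the cap at (282,250), and the button is at (266,325). The base end measures a few mm high, so I'll move the arm aside for an unobstructed height check from the top camera.

Call:
apply_moves([
  {"jaw":0,"offset":[-50,0,0],"rot":[0,0,0]},
  {"jaw":0,"offset":[-50,0,0],"rot":[0,0,0]},
  {"jaw":0,"offset":[-50,0,0],"rot":[0,0,0]},
  {"jaw":0,"offset":[-50,0,0],"rot":[0,0,0]},
  {"jaw":0,"offset":[-30,0,0],"rot":[0,0,0]},
])

```text
time_s: 12.75
eef_pos: [0.6002, -0.1717, 0.1724]
eef_rot: [-0.001, 0.586, 0.811, -0.0]
wrist_force: [-0.7, 0.3, 0.6]
opening: 0.002
grasp_force: 0.0
```

```bash
python3 prof.py; python3 chk.py c2
```

```text
top [(-50, 85.1), (-40, 85.0), (-30, 85.9), (-20, 87.1), (-10, 88.1), (0, 89.0), (10, 88.9), (20, 89.7), (30, 90.2), (40, 88.5), (50, 90.5), (60, 51.3)]
  x-prof [(-21, 64.5), (-15, 86.0), (-9, 89.9), (-3, 89.1), (3, 90.6), (9, 89.8), (15, 88.3), (21, 82.1)]
   plate 20 19.5
   console 50 49.8
   cheek 58 54.1
   rolltop 48 46.8
   yjtable 0 606.3
wrist []
  x-prof []
   console 50 51.6
   yjtable 0 1.8
top 617 [ 1.3 -2.2] [43.7 99.9] 0.0 0.09117946874707643
wrist btn 298 [ 0.55617937 -0.07097858  0.07471334] [ 0.5381376  -0.08340471  0.06838741] [ 0.56824433 -0.05258003  0.07734479]
[ 0.59991015 -0.17064496  0.17233684] [-0.0420578   0.3193857   0.28161457] -0.0048226124374040275
```

View pics/c2.png

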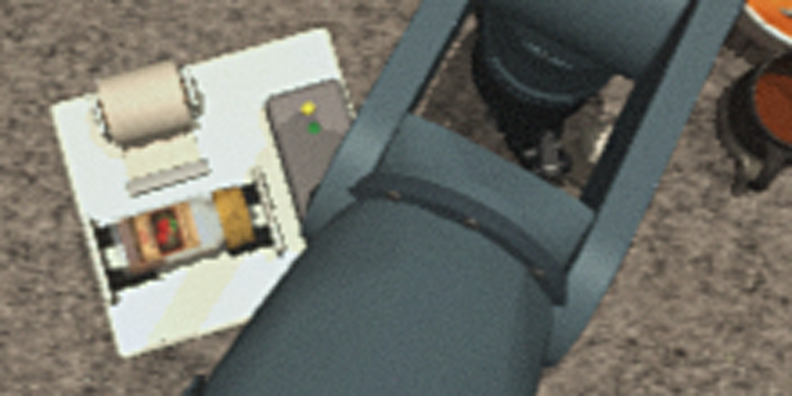

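Run:
```python
from h import *
W=np.load('/tmp/top.npz')['W']
print([(x,round(float(np.median(W[m][:,2]))*1000,1)) for x in range(375,490,10) if (m:=(abs(W[...,0]*1000-x)<5)&(abs(W[...,1]+.3255)<.006)).any()])
K,T=cam2w('top'); im,d=ctrl.camera('top'); W=cloud(d,K,T)
a=np.radians(18.4); c=np.array([.5299,.0496]); Rm=np.array([[np.cos(a),-np.sin(a)],[np.sin(a),np.cos(a)]]); L=(W[...,:2]-c)@Rm*1000
for nm,b in (('base',(L[...,1]>5)&(L[...,1]<42)),('cap',(L[...,1]>-50)&(L[...,1]<-32))):
    m=b&(abs(L[...,0])<30)&(W[...,2]>.066); x,z=L[m][:,0],W[m][:,2]*1000
    print(nm,[(q,round(float(z[abs(x-q)<2].mean()),1)) for q in range(-20,24,4) if (abs(x-q)<2).any()])
    A=np.c_[2*x,2*z,np.ones(len(x))]; s=np.linalg.lstsq(A,x*x+z*z,rcond=None)[0]; print('circle',s[:2],np.sqrt(s[2]+s[0]**2+s[1]**2))
```

```text
[(375, -1.2), (385, 41.5), (395, 42.9), (405, 43.3), (415, 42.6), (425, 42.9), (435, 43.0), (445, 42.2), (455, 40.5), (465, 42.0), (475, 41.6), (485, -2.7)]
base [(-20, 77.4), (-16, 85.8), (-12, 88.3), (-8, 89.5), (-4, 89.3), (0, 89.9), (4, 89.4), (8, 89.4), (12, 88.7), (16, 87.7), (20, 84.1)]
circle [ 0.83578503 71.17962163] 20.886637091685675
cap [(-20, 71.1), (-16, 78.7), (-12, 81.9), (-8, 83.7), (-4, 85.4), (0, 85.1), (4, 86.2), (8, 84.3), (12, 82.9), (16, 81.7), (20, 76.5)]
circle [ 0.83880508 66.25149959] 20.43068990712415
```

Call:
apply_moves([
  {"jaw":0,"offset":[53,0.7,0],"rot":[0,0,0]},
  {"jaw":0,"offset":[53,0.7,0],"rot":[0,0,0]},
  {"jaw":0,"offset":[53,0.7,0],"rot":[0,0,0]},
  {"jaw":0,"offset":[53,0.7,0],"rot":[0,0,0]},
  {"jaw":0,"offset":[53,0.7,0],"rot":[0,0,0]},
])

```text
time_s: 13.62
eef_pos: [0.5185, 0.0857, 0.1741]
eef_rot: [-0.0, 0.584, 0.812, 0.0]
wrist_force: [1.3, 0.7, -0.1]
opening: -0.0
grasp_force: 0.0
```

Call:
apply_moves([
  {"jaw":0,"offset":[0,0,35],"rot":[0,0,0]},
  {"jaw":0,"offset":[0,0,30],"rot":[0,0,0]},
  {"jaw":0,"offset":[0,0,10],"rot":[0,0,0]},
  {"jaw":0,"offset":[0,0,0],"rot":[0,0,0]},
  {"jaw":0,"offset":[0,0,0],"rot":[0,0,0]},
])

```text
time_s: 14.25
eef_pos: [0.5212, 0.083, 0.1005]
eef_rot: [0.001, 0.585, 0.811, 0.001]
wrist_force: [0.2, 0.0, 0.1]
opening: 0.004
grasp_force: 0.0
```

Call:
apply_moves([
  {"jaw":0,"offset":[0,-2,3],"rot":[0,0,0]},
  {"jaw":0,"offset":[0,0,3],"rot":[0,0,0]},
  {"jaw":0,"offset":[0,0,2],"rot":[0,0,0]},
  {"jaw":0,"offset":[0,0,1],"rot":[0,0,0]},
  {"jaw":0,"offset":[0,0,0],"rot":[0,0,0]},
])

```text
time_s: 14.88
eef_pos: [0.5184, 0.0822, 0.0902]
eef_rot: [-0.0, 0.585, 0.811, -0.0]
wrist_force: [-0.2, 0.4, -0.2]
opening: -0.002
grasp_force: 0.0
```

Call:
apply_moves([
  {"jaw":0,"offset":[0,0,1],"rot":[0,0,0]},
  {"jaw":0,"offset":[0,0,1],"rot":[0,0,0]},
  {"jaw":0,"offset":[0,0,0],"rot":[0,0,0]},
  {"jaw":0,"offset":[0,0,0],"rot":[0,0,0]},
  {"jaw":0,"offset":[0,0,0],"rot":[0,0,0]},
])

```text
time_s: 15.5
eef_pos: [0.5189, 0.0825, 0.0897]
eef_rot: [0.0, 0.585, 0.811, 0.0]
wrist_force: [-4.3, 0.9, 11.3]
opening: 0.0
grasp_force: 5.4
```

Call:
apply_moves([
  {"jaw":0,"offset":[0,0,1],"rot":[0,0,0]},
  {"jaw":0,"offset":[0,0,0],"rot":[0,0,0]},
  {"jaw":0,"offset":[0,0,0],"rot":[0,0,0]},
  {"jaw":0,"offset":[0,0,0],"rot":[0,0,0]},
  {"jaw":0,"offset":[0,0,0],"rot":[0,0,0]},
])

```text
time_s: 16.12
eef_pos: [0.5191, 0.0826, 0.0895]
eef_rot: [0.0, 0.585, 0.811, 0.0]
wrist_force: [-6.6, 0.6, 17.7]
opening: -0.0
grasp_force: 8.9
```

Under 18 N the base end stays firm at about 0.0895 m, so the jar is seated, with its middle about 2 mm above nominal and within tolerance. On to the button.

Call:
apply_moves([
  {"jaw":0,"offset":[0,0,-35],"rot":[0,0,0]},
  {"jaw":0,"offset":[-50,-5,0],"rot":[0,0,0]},
  {"jaw":0,"offset":[-50,-5,0],"rot":[0,0,0]},
  {"jaw":0,"offset":[-52,-4,0],"rot":[0,0,0]},
  {"jaw":0,"offset":[0,0,25],"rot":[0,0,0]},
])

```text
time_s: 16.75
eef_pos: [0.5562, -0.0708, 0.0994]
eef_rot: [0.003, 0.587, 0.81, 0.001]
wrist_force: [1.7, 0.3, -0.4]
opening: -0.004
grasp_force: 0.0
```

Call:
apply_moves([
  {"jaw":0,"offset":[0,0,10],"rot":[0,0,0]},
  {"jaw":0,"offset":[0,0,0],"rot":[0,0,0]},
  {"jaw":0,"offset":[0,0,0],"rot":[0,0,0]},
  {"jaw":0,"offset":[0,0,0],"rot":[0,0,0]},
  {"jaw":0,"offset":[0,0,0],"rot":[0,0,0]},
])

```text
time_s: 17.38
eef_pos: [0.5535, -0.0661, 0.0879]
eef_rot: [0.0, 0.585, 0.811, 0.0]
wrist_force: [0.4, 0.4, 0.8]
opening: -0.003
grasp_force: 0.0
```

Call:
apply_moves([
  {"jaw":0,"offset":[0,0,6],"rot":[0,0,0]},
  {"jaw":0,"offset":[0,0,6],"rot":[0,0,0]},
  {"jaw":0,"offset":[0,0,4],"rot":[0,0,0]},
  {"jaw":0,"offset":[0,0,2],"rot":[0,0,0]},
  {"jaw":0,"offset":[0,0,0],"rot":[0,0,0]},
])

```text
time_s: 18.0
eef_pos: [0.553, -0.0663, 0.0692]
eef_rot: [-0.0, 0.585, 0.811, -0.0]
wrist_force: [-1.2, 0.7, 2.7]
opening: 0.002
grasp_force: 1.5
```

Call:
apply_moves([
  {"jaw":0,"offset":[0,0,1.5],"rot":[0,0,0]},
  {"jaw":0,"offset":[0,0,1],"rot":[0,0,0]},
  {"jaw":0,"offset":[0,0,0.8],"rot":[0,0,0]},
  {"jaw":0,"offset":[0,0,0],"rot":[0,0,0]},
  {"jaw":0,"offset":[0,0,0],"rot":[0,0,0]},
])

```text
time_s: 18.62
eef_pos: [0.5531, -0.0663, 0.0661]
eef_rot: [-0.0, 0.585, 0.811, -0.0]
wrist_force: [-2.8, 0.8, 5.0]
opening: -0.001
grasp_force: 2.5
```

Call:
apply_moves([
  {"jaw":0,"offset":[0,0,0],"rot":[0,0,0]},
  {"jaw":0,"offset":[0,0,0],"rot":[0,0,0]},
  {"jaw":0,"offset":[0,0,0],"rot":[0,0,0]},
  {"jaw":0,"offset":[0,0,0],"rot":[0,0,0]},
  {"jaw":0,"offset":[0,0,0],"rot":[0,0,0]},
])

```text
time_s: 19.25
eef_pos: [0.5531, -0.0663, 0.066]
eef_rot: [-0.0, 0.585, 0.811, -0.0]
wrist_force: [-3.8, 0.2, 5.4]
opening: -0.002
grasp_force: 2.6
```

Call:
apply_moves([
  {"jaw":0,"offset":[0,0,0],"rot":[0,0,0]},
  {"jaw":0,"offset":[0,0,0],"rot":[0,0,0]},
  {"jaw":0,"offset":[0,0,0],"rot":[0,0,0]},
  {"jaw":0,"offset":[0,0,0],"rot":[0,0,0]},
  {"jaw":0,"offset":[0,0,0],"rot":[0,0,0]},
])

```text
time_s: 19.88
eef_pos: [0.5531, -0.0663, 0.0661]
eef_rot: [-0.0, 0.585, 0.811, -0.0]
wrist_force: [-2.4, 0.8, 5.1]
opening: 0.001
grasp_force: 2.6
```

```bash
python3 chk.py c3
```

```text
top 249 [ 1.1 -2. ] [ 43.6 100.1] 0.1 0.09157948159648228
wrist 14556 [ -0.4 -28.1] [47.3 45. ] 89.9 0.09028058813863768
[ 0.55310057 -0.06632889  0.06606493] [-2.86631356  0.96524123  6.03593414] -0.0018158811534239134
```

The jar is still in place, so I'll push the button all the way down.

Call:
apply_moves([
  {"jaw":0,"offset":[0,0,3],"rot":[0,0,0]},
  {"jaw":0,"offset":[0,0,3],"rot":[0,0,0]},
  {"jaw":0,"offset":[0,0,3],"rot":[0,0,0]},
  {"jaw":0,"offset":[0,0,0.5],"rot":[0,0,0]},
  {"jaw":0,"offset":[0,0,0],"rot":[0,0,0]},
])

```text
time_s: 20.6
eef_pos: [0.5532, -0.0664, 0.0579]
eef_rot: [-0.0, 0.585, 0.811, -0.0]
wrist_force: [-7.4, 2.0, 16.9]
opening: -0.002
grasp_force: 8.1
```

Fully down: z is 0.058 m at 17 N against the hard stop. A short hold, then lift and back away.

Call:
apply_moves([
  {"jaw":0,"offset":[0,0,0],"rot":[0,0,0]},
  {"jaw":0,"offset":[0,0,0],"rot":[0,0,0]},
  {"jaw":0,"offset":[0,0,-10],"rot":[0,0,0]},
  {"jaw":0,"offset":[0,0,-20],"rot":[0,0,0]},
  {"jaw":0,"offset":[0,0,-40],"rot":[0,0,0]},
])

```text
time_s: 21.22
eef_pos: [0.5519, -0.0661, 0.1252]
eef_rot: [-0.002, 0.585, 0.811, -0.001]
wrist_force: [0.2, -0.8, 0.5]
opening: -0.003
grasp_force: 0.0
```

Call:
apply_moves([
  {"jaw":0,"offset":[0,0,-40],"rot":[0,0,0]},
  {"jaw":0,"offset":[-30,0,-20],"rot":[0,0,0]},
  {"jaw":0,"offset":[-30,0,0],"rot":[0,0,0]},
  {"jaw":0,"offset":[0,0,0],"rot":[0,0,0]},
  {"jaw":0,"offset":[0,0,0],"rot":[0,0,0]},
])

```text
time_s: 21.85
eef_pos: [0.5717, -0.1228, 0.1857]
eef_rot: [-0.001, 0.585, 0.811, 0.0]
wrist_force: [-0.4, -0.2, 0.1]
opening: -0.001
grasp_force: 0.0
```

```bash
python3 chk.py c4
```

```text
top 532 [ 1.4 -1. ] [97.9 44. ] 89.6 0.09129899127877665
top btn 16 [ 0.56368457 -0.06113413  0.07181967] [ 0.55716641 -0.0670455   0.05910823] [ 0.5687416  -0.05624226  0.07510504]
wrist 2447 [ -0.6 -38.8] [45.  26.6] 0.2 0.08910078759828514
wrist btn 356 [ 0.55564229 -0.05989694  0.0754253 ] [ 0.54150323 -0.08247508  0.07269956] [ 0.56738544 -0.05257637  0.07731068]
[ 0.57161836 -0.12249753  0.18572567] [-0.18071208  0.10452899  0.74448331] -0.0017073130897690644
```

The jar is in the cradle, the button is back up and the arm is clear, so I'm handing in.

```bash
python3 -c "
from bench import ctrl
print(ctrl.hand_in())"
```

```text
the job is handed in; nothing more can be done
None
```

I handed the job in at about 22 s: the yellow-capped jar is lying in the cradle, and the button was held halfway for over a second, pushed fully down and has come back up; the hand-in returned no verdict, and the jar measures about 2 mm above nominal height (4.5 mm allowed).

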